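# Snap the lint roller into its spring clips

### The arm

A 6-joint arm with a two-finger parallel gripper is mounted at the origin on a cart in front of the work surface, level with it; the furniture and walls round the work are solid. World frame = base frame: x ahead of the robot, y to its left, z up, the work surface at z = 0. Lengths are in m, angles in degrees, forces in N, time in s.
With the tool pointing down it reaches from about 0.4 to 0.825 m from the base axis. Payload 7 kg.
Tool frame: the origin (TCP) lies between the finger pads; the fingertips stand 19 mm ahead of it and the grasp point (between the pads) is the TCP; z points along the fingers, y is the line along which they close (so a half turn about z gives the same grasp; the last joint's range is limited). The gripper opens to 88 mm and grips with 3 to 60 N. Pads are 19 mm wide; open, the fingers measure 130 mm over their backs; the gripper's body (78 mm by 193 mm) begins 47 mm behind the grasp point.
Start: joints at [90.189, 20.546, 0.682, 0, -70.136, -16.507], TCP at [0.19, 0.648, 0.246] pointing down, gripper open.
Joint ranges: [-176.03, 176.03], [-82.01, 121.73], [-58.28, 71.71], [-173.87, 95.51], [-174.79, -0.11], [-173.66, 173.66]. Speed limits (degrees/s): [136.94, 136.94, 172.46, 180, 180, 180].

### API

Orientations are given as [roll, pitch, yaw] about the fixed x, y, z axes, in that order (R = Rz(yaw) Ry(pitch) Rx(roll)).
In Python, from plant import get_obs, snapshot, close_job, spot_in, spot_point gives the robot as it stands.
- The arm moves only by the tool play_rows, never from a script. Its argument "plan" is a list of rows, each a list of 6 numbers: the shift along the tool's x, y, z in cm, then the turn, a rotation vector about the tool's x, y, z in degrees. A call has 1 to 20 rows; each row shifts and turns the commanded pose from where the row before left it, along the tool's axes as they then stand; what a row does not reach is not made up. A row lasts 1/12 s, in which the tool goes at most 41.7 mm and 7.16 degrees, less where a joint would pass 70% of its speed; a pose out of reach is approached as far as the arm can. A call is refused whole if a number of a shift passes 4.17 or a number of a turn 7.16, either way. A call with a gripper value outside its range is refused whole. "grip" is the finger opening in cm, from 0 to 8.76, set as the call begins (left out, the last holds). The fingers move at their own pace and stop on an object; the grip force is fixed at half the most. Time passes only in rows, so rows that do not move let the fingers close. It gives the time, the measured TCP pose, the force, the opening and the grip force at its end, in the units of the state.
- get_obs(): the state, without advancing time (a new reading comes with each control period).
- snapshot(name): name is "scene" or "top" or "wrist"; returns a dict with "frame" (400x640x3 uint8, red, green, blue), "fx", "fy", "cx", "cy" (pixels), "position" and "attitude" of the camera in the world. Camera axes: x right, y down, z forward; pixel columns grow to the right and rows downward; lengths in m; the calibration is good to about 2 mm. A picture is of the moment at which its call begins. There is no depth.
- close_job(): hands the job in; it is judged then, once.
Trained networks look in the newest picture that a camera, given by its name, has taken for a name from the list of things; names that differ only in an ending like _2 or _b are one class to them, and where a whole thing is asked for, a point or a joint stands for the part that bears it (a point fixed in the world has none). Each returns a list of dicts, best first, with "score" (0 to 1); they miss things now and then, are a little off and sometimes report something else, mostly with a low value. They report only what shows in the picture. A call takes as long as a camera call. They do not tell look-alikes from the thing itself.
- spot_in(camera, thing): "position" ([x, y, z] in m, in world coordinates, good to about 4 mm: the middle of the surface that is visible of it).
- spot_point(camera, thing): "position" ([x, y, z] in m, in world coordinates, good to about 4 mm: a listed point, or the origin of a listed thing).
The state is a dict: "clock": time; "joint_pos": joint angles; "qvel": joint speeds; "tau": joint torques, N m; "tool_pos": TCP position; "orientation": TCP orientation; "force": force on the tool from outside, world axes, zero at the start; "moment": the same for the moment, N m; "opening": finger opening in m; "gripper_force": force on a finger pad.
Only numpy, scipy, OpenCV 4.12 (cv2) and the standard library are available. Lean on these libraries where they do the work, as an engineer would, in place of code of your own. Each camera call takes 0.05 s, during which the arm holds its last target. There are 200 camera calls.

### The job

Put the lint roller away in its holder: bring its handle over the two spring clips on the little wooden board and press it straight down until both clips have snapped round the handle and it sits fully home in them, then let go. The two clips belong about the middle of the bare handle, so that the sticky head hangs free past the end of the board; it may point either way. Leave the tape measure and the scoop where they are.

Things in the scene. Friction and masses are not known exactly. Their poses are not given: they have to be found in the camera images.
- lint_roller: Loose lint roller lying on the worktop, 225 mm long, 0.07 to 0.11 kg. Its x runs along the tool from handle to head; origin at mid-length, on the worktop. Handle: straight rod 21 mm thick, x -112 to -12 mm, held level with its axis 20 mm above the worktop by the sticky head, a 42 mm thick cylinder, x +12 to +112 mm. Centre of mass in the head, near x = +37 mm. It can roll about its axis.
- handle_mid (a point): Middle of the lint roller's handle, on its axis, 50 mm from either end of the handle. Axes as the lint roller's: x from handle to head.
- handle_p (a point): Point on the handle's axis, 33 mm from handle_mid towards the free end of the handle.
- handle_q (a point): Point on the handle's axis, 33 mm from handle_mid towards the head.
- clip_board: The holder, fixed: pale wooden board 150 x 78 mm, top face 16 mm above the worktop, with two white plastic spring clips, each 14 mm wide along the board, centred at x = -33 and +33 mm, opening upwards. Origin on the worktop under the board's middle; x along the board and along the handle it takes, z up. Between the clips the fingers have a free gap of 48 mm, 52 mm above their feet.
- clip_seat (a point): Midway between the clips, where the seated handle's axis runs: 50 mm above the worktop, 34 mm above the board's top face. x along the board, z up. The middle of the handle belongs here, within about 10 mm along x. The handle rests on firm rubber-faced saddles when home; the sticky head then hangs 29 mm above the worktop, past the board's end.
- clip_mouth (a point): Midway between the clips, level with the lips of their jaws, 20 mm above clip_seat. Here the jaws flare to about 33 mm; below, rounded beads stand 14 mm apart. The handle meets the beads with its axis about 17 mm above clip_seat; pushing it through takes about 8 to 12 N for both clips together, most at 9 to 14 mm above clip_seat; then the force drops, and below 6 mm the clips pull it home.
- tape_measure: Bystander: tape measure, case 63 x 35 x 52 mm, standing on the worktop. Origin under its middle.
- scoop: Bystander: plastic measuring scoop, 38 mm high, about 130 mm long with its handle. Origin on the worktop under its middle.
Things that resemble listed ones, but are neither listed nor needed, are in the scene too. Of the things like the lint_roller, leave any that is black; of the rest the larger one is meant.

How it is judged:
By the outcome, as a careful person would: the job done as asked, in the order asked, and still so for the second after the job is handed in, with the robot touching nothing.
It also fails if it takes over 48 s, if anything falls off the work surface, if the arm or the gripper's body presses on something with over 40 N, if the wrist force passes 120 N, or if a joint passes its speed limit or range.

## Working session

There is one attempt and no reset: what is moved stays moved. The work goes in short steps, Python scripts to look and compute and a tool call to move; the robot and the scene stay as the last step left them, time stands still between calls to the robot, and variables do not carry over. Pictures are saved under pics/ and viewed, at most 10 in all, crops included, and the job is handed in when it is done.

Besides the shell and the picture viewer there is one more tool, called after "Request:" by a JSON object that holds its "method" and its "body". play_rows: Moves the arm, as the interface text tells. Its arguments: {"type":"object","properties":{"plan":{"type":"array","items":{"type":"array","items":{"type":"number"}}},"grip":{"type":"number"}},"required":["plan"]}

```bash
mkdir -p pics; python3 - <<'E'
from plant import *
import cv2,numpy as np
o=get_obs();print(o['clock'],o['tool_pos'],o['orientation'],o['opening'])
a=[]
for c in ['scene','top']:
    s=snapshot(c);a.append(s['frame']);print(c,s['fx'],s['cx'],s['cy'],s['position'],s['attitude'])
    for t in ['lint_roller','clip_board','tape_measure','scoop']:
        print(t,[(np.round(d['position'],3).tolist(),round(d['score'],2)) for d in spot_in(c,t)[:4]])
    for t in ['handle_mid','handle_p','handle_q','clip_seat','clip_mouth','lint_roller','clip_board']:
        print('P',t,[(np.round(d['position'],3).tolist(),round(d['score'],2)) for d in spot_point(c,t)[:4]])
    cv2.imwrite(f'pics/{c}.png',s['frame'][:,:,::-1])
E
```

```text
0.0 [0.18952257 0.6473473  0.24458934] [ 1.79901386e+02 -7.96902405e-03 -1.63250029e+01] 0.08764225577842978
scene 494.8247587432263 320.3036094995234 195.5207493728629 [-0.01013518 -0.71393328  1.00971632] [-135.33777943    0.18117473  -43.7353673 ]
lint_roller [([0.512, -0.196, 0.03], 0.94), ([0.541, -0.032, 0.019], 0.88)]
clip_board []
tape_measure [([0.713, -0.079, 0.046], 0.57)]
scoop [([0.743, 0.198, 0.03], 0.79)]
P handle_mid [([0.538, -0.392, 0.017], 0.93), ([0.618, -0.167, 0.016], 0.65)]
P handle_p [([0.541, -0.418, 0.015], 0.97), ([0.488, 0.042, 0.02], 0.94), ([0.511, 0.007, 0.02], 0.86), ([0.652, -0.16, 0.024], 0.84)]
P handle_q [([0.541, -0.418, 0.015], 0.97), ([0.488, 0.042, 0.02], 0.94), ([0.511, 0.007, 0.02], 0.86), ([0.652, -0.16, 0.024], 0.84)]
P clip_seat [([0.554, 0.201, 0.048], 0.69)]
P clip_mouth [([0.549, 0.196, 0.071], 0.63)]
P lint_roller [([0.528, -0.006, -0.004], 0.94), ([0.557, -0.18, -0.001], 0.8), ([0.522, -0.347, 0.005], 0.64)]
P clip_board [([0.551, 0.199, 0.0], 0.6)]
top 468.8960467854548 320.26863177425577 203.9347233656143 [ 0.5243407  -0.06848451  1
[... 238 characters left out ...]
0.051], 0.83)]
scoop [([0.738, 0.2, 0.023], 0.98)]
P handle_mid [([0.498, 0.019, 0.014], 0.94), ([0.535, -0.39, 0.012], 0.88), ([0.619, -0.168, 0.019], 0.59)]
P handle_p [([0.485, 0.042, 0.014], 0.88), ([0.653, -0.16, 0.02], 0.8), ([0.592, -0.17, 0.018], 0.74), ([0.545, -0.422, 0.017], 0.59)]
P handle_q [([0.485, 0.042, 0.014], 0.88), ([0.653, -0.16, 0.02], 0.8), ([0.592, -0.17, 0.018], 0.74), ([0.545, -0.422, 0.017], 0.59)]
P clip_seat [([0.548, 0.199, 0.053], 0.86)]
P clip_mouth [([0.552, 0.202, 0.069], 0.83)]
P lint_roller [([0.558, -0.179, 0.0], 0.61), ([0.52, -0.347, -0.002], 0.58), ([0.529, -0.008, -0.0], 0.57), ([0.549, 0.202, -0.001], 0.31)]
P clip_board [([0.548, 0.2, 0.004], 0.71)]
```

View pics/top.png

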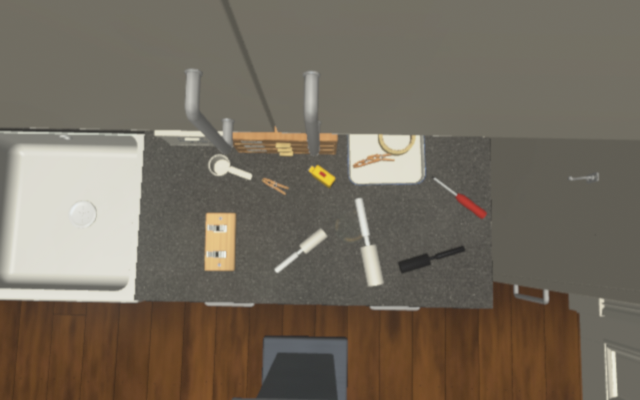

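View pics/scene.png

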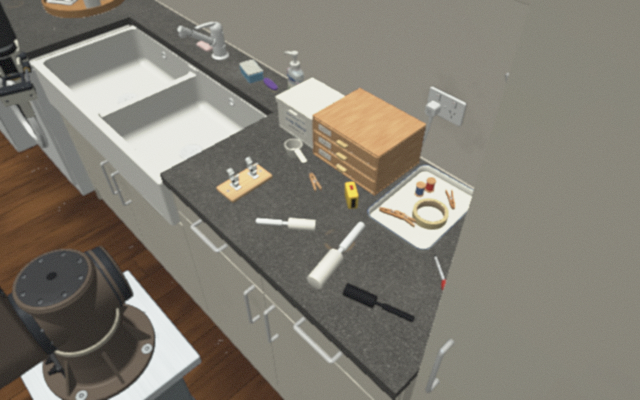

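The lint-roller-like things in the top picture are a small white one at about (300,250), a large white one at about (368,242) and a black one at about (432,259). The black one is excluded, and of the two white ones the one at (368,242) is larger, so it is the one meant. Next I'll confirm it in a crop and fit its axis and the board's.

```bash
cat > h.py <<'E'
import numpy as np,cv2
from scipy.spatial.transform import Rotation as R
def ray(s,u,v,z):
    M=R.from_euler('xyz',s['attitude'],degrees=True).as_matrix()
    d=M@np.array([(u-s['cx'])/s['fx'],(v-s['cy'])/s['fy'],1]);p=np.array(s['position'])
    return p+d*(z-p[2])/d[2]
def proj(s,P):
    M=R.from_euler('xyz',s['attitude'],degrees=True).as_matrix()
    c=M.T@(np.array(P)-s['position']);return c[0]/c[2]*s['fx']+s['cx'],c[1]/c[2]*s['fy']+s['cy']
E
python3 - <<'E'
from plant import *
from h import *
s=snapshot('top');f=s['frame']
hsv=cv2.cvtColor(f,cv2.COLOR_RGB2HSV)
w=((hsv[...,2]>135)&(hsv[...,1]<70)).astype(np.uint8)
n,l,st,c=cv2.connectedComponentsWithStats(w)
for i in range(1,n):
    x,y,W,H,A=st[i]
    if A>80 and 260<x<410 and 190<y: 
        r=np.argwhere(l==i)[:,::-1].astype(float)
        P=np.array([ray(s,u,v,.02) for u,v in r]);m=P.mean(0);e=np.linalg.svd((P-m)[:,:2],full_matrices=False)[2][0]
        t=(P-m)[:,:2]@e;e*=np.sign(e[0]);t=(P-m)[:,:2]@e
        print(st[i],m,np.degrees(np.arctan2(e[1],e[0])),m[:2]+e*t.min(),m[:2]+e*t.max())
b=((hsv[...,1]>80)&(hsv[...,2]>120)).astype(np.uint8);b[:, :190]=0;b[:,250:]=0;b[:200]=0;b[285:]=0
r=np.argwhere(cv2.morphologyEx(b,cv2.MORPH_CLOSE,np.ones((15,15))))[:,::-1]
P=np.array([ray(s,u,v,.016)[:2] for u,v in r],np.float32)
print('board',cv2.minAreaRect(P*1000))
cr=np.hstack([cv2.resize(f[190:300,260:480],None,fx=3,fy=3,interpolation=cv2.INTER_CUBIC)])
cv2.imwrite('pics/crop.png',cr[:,:,::-1])
E
```

```text
[ 355  198   28   89 1008] [ 0.53896348 -0.18376207  0.02      ] 12.170524720182911 [ 0.44627388 -0.20375236] [ 0.67052575 -0.15538813]
[274 229  53  44 512] [ 0.53646196 -0.01710208  0.02      ] -49.92901721803647 [0.47664116 0.05401046] [ 0.58084667 -0.06986483]
[371 306  48   4 174] [ 0.39207161 -0.25022418  0.02      ] -89.52068833059722 [ 0.39159032 -0.19269392] [ 0.39258581 -0.31168988]
board ((550.8189697265625, 199.6980438232422), (149.67604064941406, 79.01653289794922), 1.1775634288787842)
```

View pics/crop.png

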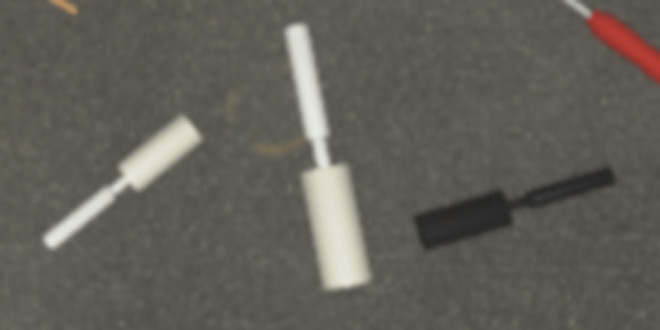

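The crop confirms it: the large white roller, with its handle at crop (308,85) and head at (338,230), is about 229 mm long against about 160 mm for the small one. Its handle points at about +12° from world x. The board is at (0.550, 0.200) with a yaw of about 1°.

Request:
{"method": "play_rows", "body": {"plan": [[2.65,2.75,0,0,0,0],[2.65,2.75,0,0,0,0],[2.65,2.75,0,0,0,0],[2.65,2.75,0,0,0,0],[2.65,2.75,0,0,0,0],[2.65,2.75,0,0,0,0],[2.65,2.75,0,0,0,0],[2.65,2.75,0,0,0,0],[2.65,2.75,0,0,0,0],[2.65,2.75,0,0,0,0],[2.65,2.75,0,0,0,0],[2.65,2.75,0,0,0,0],[2.65,2.75,0,0,0,0],[2.65,2.75,0,0,0,0],[2.65,2.75,0,0,0,0],[2.65,2.75,0,0,0,0],[2.65,2.75,0,0,0,0],[2.65,2.75,0,0,0,0],[2.65,2.75,0,0,0,0],[2.65,2.75,0,0,0,0]], "grip": 8.76}}

```text
clock: 2.92
tool_pos: [0.5444, -0.0309, 0.2459]
orientation: [-180.0, -0.0, -16.3]
force: [0.4, 1.0, -0.1]
opening: 0.0873
gripper_force: 0.0
```

Request:
{"method": "play_rows", "body": {"plan": [[2.65,2.75,0,0,0,0],[2.65,2.75,0,0,0,0],[2.65,2.75,0,0,0,0],[2.65,2.75,0,0,0,0],[0,0,1,0,0,-7.1],[0,0,1,0,0,-7.1],[0,0,1,0,0,-7.1],[0,0,1,0,0,-7.1],[0,0,0,0,0,0]]}}

```text
clock: 3.67
tool_pos: [0.6135, -0.1644, 0.2033]
orientation: [-179.9, 0.2, 12.4]
force: [0.2, 0.2, -0.8]
opening: 0.0878
gripper_force: 0.0
```

```bash
python3 - <<'E'
from plant import *
from h import *
o=get_obs();print(o['clock'],o['tool_pos'],o['orientation'],o['joint_pos'])
s=snapshot('wrist');print(s['position'],s['attitude'])
cv2.imwrite('pics/w1.png',s['frame'][:,:,::-1])
for t in ['handle_mid','handle_p','handle_q','lint_roller']:
    print('P',t,[(np.round(d['position'],3).tolist(),round(d['score'],2)) for d in spot_point('wrist',t)[:4]])
E
```

```text
3.6667 [ 0.61346971 -0.16436703  0.20326183] [-179.92833614    0.18681512   12.37286301] [ 2.55556068e+00  1.85908264e+01 -7.87061006e+00 -4.32238149e-02
 -6.37348686e+01  9.98363795e+01]
[ 0.68729342 -0.14952348  0.3431585 ] [ 1.63897407e+02  1.51372217e-01 -7.76061548e+01]
P handle_mid [([0.618, -0.165, 0.022], 0.76), ([0.496, 0.026, 0.013], 0.61)]
P handle_p [([0.516, 0.008, 0.015], 0.88), ([0.584, -0.174, 0.022], 0.81), ([0.658, -0.156, 0.023], 0.71)]
P handle_q [([0.516, 0.008, 0.015], 0.88), ([0.584, -0.174, 0.022], 0.81), ([0.658, -0.156, 0.023], 0.71)]
P lint_roller [([0.527, -0.007, 0.0], 0.84), ([0.561, -0.178, 0.0], 0.7)]
```

View pics/w1.png

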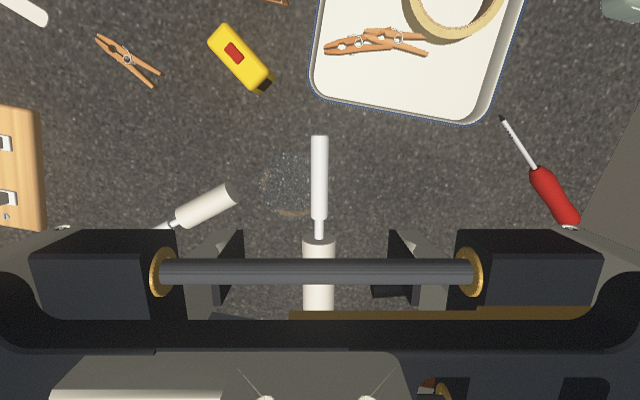

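The wrist picture shows the handle from its free end at (320,136) down to the neck at (319,219), running vertically between the fingers. The head is below, at about (319,270), and there is nothing in the way. I'll fit the handle precisely.

```bash
python3 - <<'E'
from plant import *
from h import *
s=snapshot('wrist');f=s['frame']
w=(f.min(2)>130).astype(np.uint8)
c=[]
for v in range(134,225):
    u=np.flatnonzero(w[v,295:345])+295
    if len(u): c.append((v,u.mean(),len(u)))
print([tuple(np.round(x,1)) for x in c[::6]],c[0],c[-1])
P=np.array([ray(s,u,v,.02) for v,u,n in c if n>10 and 140<v<215])
e=np.polyfit(P[:,0],P[:,1],1);print('yaw',np.degrees(np.arctan(e[0])))
end=ray(s,c[0][1],c[0][0],.022);print('end',end,'mid x',end[0]-.05*.978, 'y',np.polyval(e,end[0]-.049))
E
```

```text
[(np.float64(137.0), np.float64(318.0), np.float64(15.0)), (np.float64(143.0), np.float64(318.5), np.float64(18.0)), (np.float64(149.0), np.float64(318.5), np.float64(18.0)), (np.float64(155.0), np.float64(318.5), np.float64(18.0)), (np.float64(161.0), np.float64(318.5), np.float64(18.0)), (np.float64(167.0), np.float64(318.0), np.float64(17.0)), (np.float64(173.0), np.float64(318.0), np.float64(17.0)), (np.float64(179.0), np.float64(318.0), np.float64(17.0)), (np.float64(185.0), np.float64(318.0), np.float64(17.0)), (np.float64(191.0), np.float64(318.0), np.float64(17.0)), (np.float64(197.0), np.float64(318.0), np.float64(17.0)), (np.float64(203.0), np.float64(318.0), np.float64(17.0)), (np.float64(209.0), np.float64(318.0), np.float64(17.0)), (np.float64(215.0), np.float64(318.0), np.float64(17.0)), (np.float64(221.0), np.float64(318.0), np.float64(9.0))] (137, np.float64(318.0), 15) (224, np.float64(318.0), 9)
yaw 11.650359358914809
end [ 0.66887047 -0.15650565  0.022     ] mid x 0.6199704680500027 y -0.16702099105774576
```

Request:
{"method": "play_rows", "body": {"plan": [[0,0.36,3,0,0,0.6],[0,0,3.5,0,0,0],[0,0,3.5,0,0,0],[0,0,3,0,0,0],[0,0,2,0,0,0],[0,0,1.5,0,0,0],[0,0,1,0,0,0],[0,0,0.5,0,0,0],[0,0,0,0,0,0],[0,0,0,0,0,0]]}}

```text
clock: 4.8
tool_pos: [0.616, -0.1679, 0.0264]
orientation: [180.0, -0.1, 11.5]
force: [-0.1, -0.3, 1.2]
opening: 0.0877
gripper_force: 0.0
```

Request:
{"method": "play_rows", "body": {"plan": [[0,0,0,0,0,0],[0,0,0,0,0,0],[0,0,0,0,0,0],[0,0,0,0,0,0],[0,0,0,0,0,0],[0,0,0,0,0,0],[0,0,0,0,0,0],[0,0,0,0,0,0],[0,0,0,0,0,0],[0,0,0,0,0,0]], "grip": 0}}

```text
clock: 5.63
tool_pos: [0.6153, -0.1678, 0.0255]
orientation: [-180.0, 0.0, 11.5]
force: [0.6, -0.9, -0.4]
opening: 0.0261
gripper_force: 0.0
```

Request:
{"method": "play_rows", "body": {"plan": [[0,0,0,0,0,0],[0,0,0,0,0,0],[0,0,0,0,0,0],[0,0,0,0,0,0],[0,0,0,0,0,0]]}}

```text
clock: 6.05
tool_pos: [0.6153, -0.1679, 0.0255]
orientation: [180.0, 0.0, 11.5]
force: [0.3, -0.8, -0.7]
opening: 0.0199
gripper_force: 30.0
```

Request:
{"method": "play_rows", "body": {"plan": [[0,0,-0.5,0,0,0],[0,0,-1,0,0,0],[0,0,-1.5,0,0,0],[0,0,-2,0,0,0],[0,0,-2,0,0,0],[0,0,-2,0,0,0],[0,0,-2,0,0,0],[0,0,-2,0,0,0],[0,0,-1,0,0,0],[0,0,-0.5,0,0,0],[0,0,0,0,0,0],[0,0,0,0,0,0]]}}

```text
clock: 7.05
tool_pos: [0.6149, -0.1677, 0.17]
orientation: [-180.0, 0.0, 11.5]
force: [0.3, -0.6, -1.6]
opening: 0.0202
gripper_force: 30.0
```

```bash
python3 - <<'E'
from plant import *
from h import *
o=get_obs();print(o['clock'],o['tool_pos'],o['orientation'],o['opening'],o['gripper_force'],o['force'],o['moment'])
s=snapshot('wrist');a=s['frame']
t=snapshot('scene');u,v=map(int,proj(t,o['tool_pos']));print(u,v)
b=cv2.resize(t['frame'][max(v-70,0):v+70,u-100:u+100],(640,448),interpolation=cv2.INTER_CUBIC)
cv2.imwrite('pics/l1.png',cv2.resize(np.vstack([a[100:250],b]),None,fx=1,fy=1)[:,:,::-1])
E
```

```text
7.05 [ 0.61489006 -0.16772549  0.16995445] [-1.79971399e+02  3.62814185e-02  1.14685289e+01] 0.020241165461856614 29.98123973608017 [ 0.32335865 -0.60189121 -1.63310892] [-0.00700129 -0.03898965 -0.01036891]
352 196
```

View pics/l1.png

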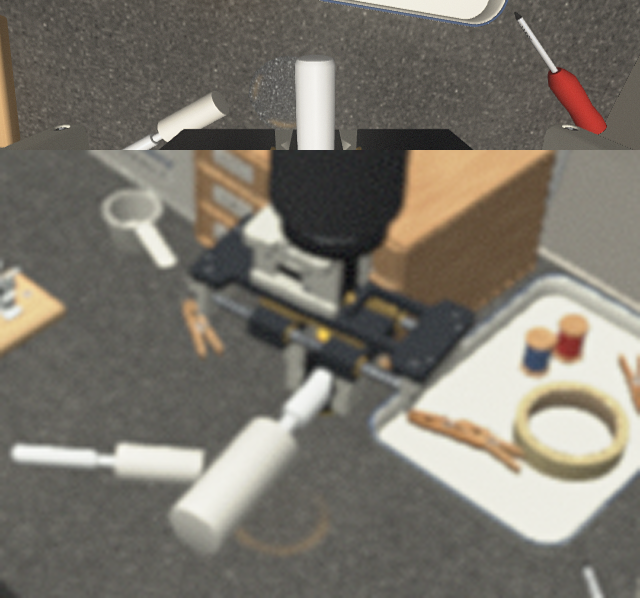

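The roller is lifted and gripped, with the head pointing away at picture (235,480). I'll estimate how far it droops from the scene picture.

```bash
python3 - <<'E'
from plant import *
from h import *
o=get_obs()
from scipy.optimize import least_squares
a=np.radians(11.6)
for cam in ['scene','top']:
    t=snapshot(cam);f=t['frame'].astype(int)
    w=((f.min(2)>150)&(f.max(2)-f.min(2)<40)).astype(np.uint8)
    n,l,st,c=cv2.connectedComponentsWithStats(w)
    def ax(d,s):  # point at d from mid toward head, droop s deg
        e=np.array([-np.cos(a)*np.cos(s),-np.sin(a)*np.cos(s),-np.sin(s)])
        g=np.array(o['tool_pos'])-[0,0,.0055]
        return g+e*(d-.005)
    u,v=map(int,proj(t,ax(.12,.05)));i=l[v,u];print(cam,u,v,st[i])
    for s in [-5,0,5,10,15,20]:
        # render silhouette
        m=np.zeros(w.shape,np.uint8);pts=[]
        S=np.radians(s);e=ax(1,S)-ax(0,S);p=np.cross(e,[0,0,1.]);p/=np.linalg.norm(p);q=np.cross(e,p)
        for d in(.074,.174):
            for th in np.linspace(0,6.28,40):pts.append(proj(t,ax(d,S)+.021*(p*np.cos(th)+q*np.sin(th))))
        cv2.fillConvexPoly(m,cv2.convexHull(np.array(pts,np.float32)).astype(np.int32),1)
        W=(l==i)
        r=(m&W).sum()/((m|W).sum());print(s,round(r,3),[round(x,1) for x in np.argwhere(m).mean(0)],[round(x,1) for x in np.argwhere(W).mean(0)])
E
```

```text
scene 325 229 [ 256  195  100   52 1226]
-5 0.457 [np.float64(226.4), np.float64(323.4)] [np.float64(222.8), np.float64(315.1)]
0 0.435 [np.float64(229.3), np.float64(323.5)] [np.float64(222.8), np.float64(315.1)]
5 0.409 [np.float64(231.9), np.float64(323.6)] [np.float64(222.8), np.float64(315.1)]
10 0.329 [np.float64(234.6), np.float64(323.9)] [np.float64(222.8), np.float64(315.1)]
15 0.261 [np.float64(236.7), np.float64(324.5)] [np.float64(222.8), np.float64(315.1)]
20 0.215 [np.float64(238.4), np.float64(325.1)] [np.float64(222.8), np.float64(315.1)]
top 376 264 [366 230  25  61 846]
-5 0.752 [np.float64(265.8), np.float64(377.4)] [np.float64(264.1), np.float64(377.1)]
0 0.74 [np.float64(266.6), np.float64(377.4)] [np.float64(264.1), np.float64(377.1)]
5 0.724 [np.float64(265.9), np.float64(376.6)] [np.float64(264.1), np.float64(377.1)]
10 0.725 [np.float64(265.4), np.float64(375.8)] [np.float64(264.1), np.float64(377.1)]
15 0.681 [np.float64(263.9), np.float64(375.3)] [np.float64(264.1), np.float64(377.1)]
20 0.612 [np.float64(262.4), np.float64(374.3)] [np.float64(264.1), np.float64(377.1)]
```

There is essentially no droop: the head centre is seen at about (325,229) and a level roller predicts (323,229). I'll carry it over the board.

Request:
{"method": "play_rows", "body": {"plan": [[0.45,-1,0,0,0,0],[0,-1.5,0,0,0,0],[0,-2.5,0,0,0,0],[0,-2.5,0,0,0,0],[0,-2.5,0,0,0,0],[0,-2.5,0,0,0,0],[0,-2.5,0,0,0,0],[0,-2.5,0,0,0,0],[0,-2.5,0,0,0,0],[0,-2.5,0,0,0,0],[0,-2.5,0,0,0,0],[0,-2.5,0,0,0,0],[0,-2.5,0,0,0,0],[0,-2.5,0,0,0,0],[0,-2,0,0,0,0],[0,-1.5,0,0,0,0],[0,-1,0,0,0,0],[0,-0.4,0,0,0,0]]}}

```text
clock: 8.75
tool_pos: [0.5448, 0.2011, 0.1704]
orientation: [180.0, 0.0, 11.6]
force: [-1.8, 0.1, -0.9]
opening: 0.0202
gripper_force: 30.0
```

Request:
{"method": "play_rows", "body": {"plan": [[0,0,0,0,0,2.5],[0,0,0,0,0,3],[0,0,0,0,0,3],[0,0,0,0,0,1.8],[0,0,0,0,0,0],[0,0,0,0,0,0]]}}

```text
clock: 9.25
tool_pos: [0.5453, 0.199, 0.1705]
orientation: [180.0, 0.0, 1.2]
force: [-0.6, 0.4, -1.3]
opening: 0.0198
gripper_force: 30.0
```

```bash
python3 - <<'E'
from plant import *
from h import *
o=get_obs();print(o['clock'],o['tool_pos'],o['orientation'],o['opening'],o['gripper_force'],o['force'],o['moment'])
s=snapshot('wrist');a=s['frame'];print(s['position'],s['attitude'])
for n in ['clip_seat','clip_mouth','clip_board','handle_mid','handle_p']:
    print(n,[(np.round(d['position'],3).tolist(),round(d['score'],2)) for d in spot_point('wrist',n)[:3]])
cv2.imwrite('pics/w2.png',a[:,:,::-1])
E
```

```text
9.25 [0.54534344 0.19901654 0.17050198] [1.79991696e+02 9.89470011e-03 1.20571823e+00] 0.019777008393106022 29.980465471744537 [-0.59421555  0.43118282 -1.25135612] [ 0.012352   -0.06788906  0.04028643]
[0.62040526 0.19964251 0.31060571] [ 1.64058924e+02  6.79758900e-02 -8.87746418e+01]
clip_seat [([0.514, 0.199, 0.166], 0.65)]
clip_mouth []
clip_board []
handle_mid [([0.55, 0.198, 0.168], 0.87), ([0.498, 0.027, 0.014], 0.65)]
handle_p [([0.588, 0.201, 0.167], 0.96), ([0.517, 0.009, 0.012], 0.94), ([0.512, 0.203, 0.164], 0.83)]
```

View pics/w2.png

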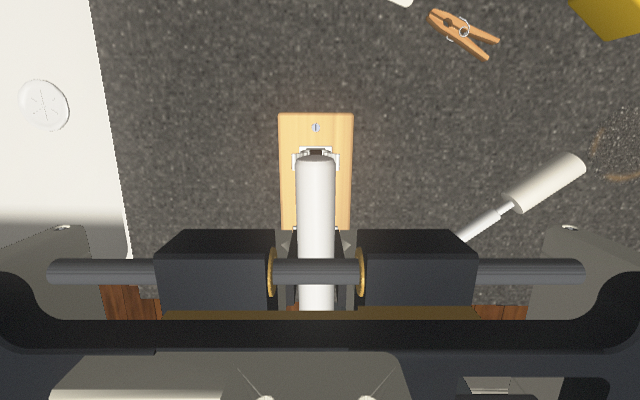

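The handle sits over the board. The board's edges are at columns about 279 and 353, its end is at row 113, and the far clip is at (316,157). I'll refine the board's pose from this view.

```bash
python3 - <<'E'
from plant import *
from h import *
s=snapshot('wrist');f=s['frame'];hsv=cv2.cvtColor(f,cv2.COLOR_RGB2HSV)
b=((hsv[...,1]>70)&(hsv[...,2]>120)&(hsv[...,0]<30))
for v in (118,130,140,190,205,220):
    u=np.flatnonzero(b[v,260:375])+260
    A,B=ray(s,u[0],v,.016),ray(s,u[-1]+1,v,.016);print(v,u[0],u[-1],np.round((A+B)[:2]/2,4),A[1]-B[1])
r=np.flatnonzero(b[90:140,300]);print('end',r[0]+90,ray(s,316,r[0]+90,.016))
for v in (170,190,210):
    u=np.flatnonzero(f[v,290:345].min(1)>150)+290;print('handle',v,u[0],u[-1],ray(s,(u[0]+u[-1]+1)/2,v,.166))
u,v=316,np.flatnonzero(f[140:200,316].min(1)>170)[0]+140;print('hend',v,ray(s,u,v,.176))
E
```

```text
118 278 354 [0.6201 0.1995] 0.07732347534208417
130 278 353 [0.6083 0.1998] 0.07718600060722097
140 279 353 [0.5984 0.1991] 0.07689748308257335
190 280 351 [0.5455 0.1984] 0.07752380332877962
205 281 350 [0.5286 0.1981] 0.07652153841959897
220 281 350 [0.5111 0.1977] 0.07770842311876006
end 112 [0.62583047 0.20016494 0.016     ]
handle 170 290 341 [0.59430538 0.19949512 0.166     ]
handle 190 290 339 [0.58360341 0.19979229 0.166     ]
handle 210 290 337 [0.57246317 0.20010163 0.166     ]
hend 146 [0.60754501 0.19978268 0.176     ]
```

Board centre is (0.551, 0.199) with a yaw of about 1°, and the handle is aligned within 1 mm. I'll descend to just above the beads, then press.

Request:
{"method": "play_rows", "body": {"plan": [[0,0,1,0,0,0],[0,0,2,0,0,0],[0,0,2,0,0,0],[0,0,2,0,0,0],[0,0,1,0,0,0],[0,0,0.7,0,0,0],[0,0,0.5,0,0,0],[0,0,0.3,0,0,0],[0,0,0,0,0,0],[0,0,0,0,0,0]]}}

```text
clock: 10.43
tool_pos: [0.5457, 0.1998, 0.0762]
orientation: [-180.0, -0.1, 1.2]
force: [0.4, -0.0, -0.3]
opening: 0.02
gripper_force: 30.0
```

Request:
{"method": "play_rows", "body": {"plan": [[0,0,0.2,0,0,0],[0,0,0.2,0,0,0],[0,0,0.2,0,0,0],[0,0,0.2,0,0,0],[0,0,0.2,0,0,0],[0,0,0,0,0,0]]}}

```text
clock: 10.93
tool_pos: [0.5466, 0.1998, 0.0668]
orientation: [-180.0, -0.2, 1.2]
force: [2.0, -2.8, 5.2]
opening: 0.0203
gripper_force: 30.0
```

Request:
{"method": "play_rows", "body": {"plan": [[0,0,0.2,0,0,0],[0,0,0.2,0,0,0],[0,0,0.2,0,0,0],[0,0,0.2,0,0,0],[0,0,0,0,0,0]]}}

```text
clock: 11.35
tool_pos: [0.5454, 0.1995, 0.0571]
orientation: [-180.0, -0.0, 1.2]
force: [2.6, 0.0, -4.8]
opening: 0.0197
gripper_force: 30.0
```

Request:
{"method": "play_rows", "body": {"plan": [[0,0,0.2,0,0,0],[0,0,0.15,0,0,0],[0,0,0.15,0,0,0],[0,0,0,0,0,0],[0,0,0,0,0,0]]}}

```text
clock: 11.77
tool_pos: [0.5452, 0.1995, 0.0546]
orientation: [180.0, -0.0, 1.2]
force: [-7.9, -3.0, 21.1]
opening: 0.0201
gripper_force: 30.0
```

```bash
python3 - <<'E'
from plant import *
from h import *
o=get_obs();print(o['clock'],o['tool_pos'],o['orientation'],o['force'],o['moment'])
s=snapshot('wrist');t=snapshot('scene')
for c in('wrist','scene'):
  for n in ['handle_mid','handle_p','clip_seat']:
    print(c,n,[(np.round(d['position'],3).tolist(),round(d['score'],2)) for d in spot_point(c,n)[:5]])
b=cv2.resize(t['frame'][110:250,170:330],(640,560),interpolation=cv2.INTER_CUBIC)
cv2.imwrite('pics/p1.png',b[:,:,::-1])
E
```

```text
11.7667 [0.54519245 0.19951309 0.05464337] [ 1.79985999e+02 -2.78728244e-02  1.23449657e+00] [-7.86193626 -3.02926021 21.1059492 ] [-0.99054635  2.7524211  -0.12114438]
wrist handle_mid [([0.551, 0.2, 0.052], 0.71)]
wrist handle_p [([0.515, 0.198, 0.052], 0.92), ([0.586, 0.204, 0.05], 0.91), ([0.486, 0.044, 0.013], 0.88)]
wrist clip_seat []
scene handle_mid [([0.539, -0.396, 0.018], 0.9), ([0.501, 0.032, 0.013], 0.72)]
scene handle_p [([0.518, 0.2, 0.051], 0.88), ([0.544, -0.42, 0.014], 0.88), ([0.528, -0.368, 0.016], 0.82), ([0.51, 0.01, 0.02], 0.67), ([0.488, 0.042, 0.017], 0.58)]
scene clip_seat [([0.549, 0.201, 0.047], 0.65), ([0.726, -0.058, -0.004], 0.57)]
```

View pics/p1.png

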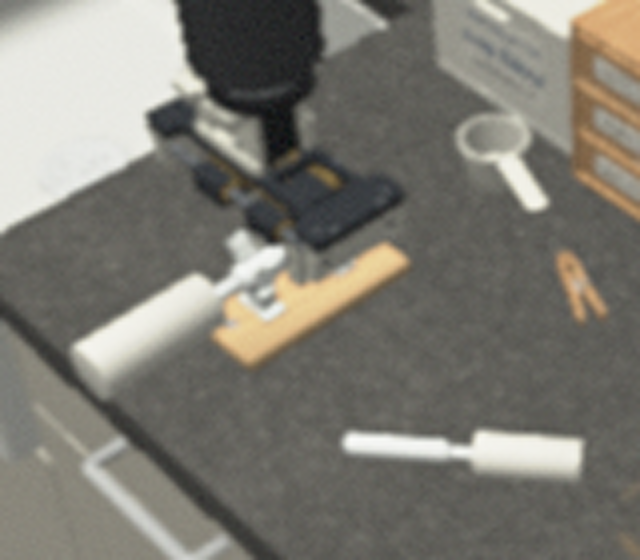

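The picture shows the handle in both clips, with the head hanging level past the board's end at (145,335). The reaction rose to 21 N against the saddles with the axis at about 50 mm, so it is home. I'll release it and withdraw.

Request:
{"method": "play_rows", "body": {"plan": [[0,0,0,0,0,0],[0,0,0,0,0,0],[0,0,0,0,0,0],[0,0,0,0,0,0],[0,0,0,0,0,0],[0,0,0,0,0,0],[0,0,0,0,0,0],[0,0,0,0,0,0],[0,0,0,0,0,0],[0,0,0,0,0,0]], "grip": 7}}

```text
clock: 13.0
tool_pos: [0.5453, 0.1995, 0.0525]
orientation: [180.0, 0.0, 1.2]
force: [-1.3, -0.1, -0.7]
opening: 0.0697
gripper_force: 0.0
```

Request:
{"method": "play_rows", "body": {"plan": [[0,0,-0.5,0,0,0],[0,0,-1,0,0,0],[0,0,-2,0,0,0],[0,0,-2,0,0,0],[0,0,-3,0,0,0],[0,0,-3,0,0,0],[0,0,-3,0,0,0],[0,0,-2,0,0,0],[0,0,0,0,0,0],[0,0,0,0,0,0]]}}

```text
clock: 13.83
tool_pos: [0.5458, 0.2, 0.22]
orientation: [-179.9, -0.2, 1.2]
force: [-0.1, 0.6, -0.7]
opening: 0.07
gripper_force: 0.0
```

```bash
python3 - <<'E'
from plant import *
from h import *
o=get_obs();print(o['clock'],o['tool_pos'],o['opening'],o['force'])
s=snapshot('wrist');t=snapshot('scene')
for c in('wrist','scene'):
  for n in ['handle_mid','handle_p','clip_seat','scoop','tape_measure']:
    print(c,n,[(np.round(d['position'],3).tolist(),round(d['score'],2)) for d in spot_point(c,n)[:5]])
b=cv2.resize(t['frame'][140:230,180:310],(520,360),interpolation=cv2.INTER_CUBIC)
a=cv2.resize(s['frame'][100:240,220:420],(280,196))
a=cv2.copyMakeBorder(a,0,164,0,0,cv2.BORDER_CONSTANT)
cv2.imwrite('pics/f1.png',np.hstack([b,a])[:,:,::-1])
E
```

```text
13.8333 [0.54582749 0.19996854 0.22004146] 0.0699778116432498 [-0.13371812  0.60099983 -0.69399135]
wrist handle_mid [([0.496, 0.023, 0.012], 0.68), ([0.55, 0.198, 0.054], 0.59)]
wrist handle_p [([0.585, 0.203, 0.05], 0.94), ([0.486, 0.045, 0.012], 0.93), ([0.549, 0.202, 0.05], 0.64), ([0.513, 0.2, 0.049], 0.55)]
wrist clip_seat [([0.554, 0.199, 0.048], 0.95)]
wrist scoop [([0.732, 0.182, -0.003], 0.93)]
wrist tape_measure [([0.727, -0.057, -0.0], 0.9), ([0.511, 0.198, 0.05], 0.72)]
scene handle_mid [([0.538, -0.396, 0.016], 0.88), ([0.5, 0.025, 0.016], 0.79), ([0.547, 0.202, 0.046], 0.75)]
scene handle_p [([0.516, 0.203, 0.048], 0.96), ([0.581, 0.201, 0.051], 0.78), ([0.526, -0.369, 0.016], 0.75), ([0.514, 0.004, 0.02], 0.66), ([0.486, 0.043, 0.016], 0.61)]
scene clip_seat [([0.552, 0.198, 0.05], 0.79), ([0.74, 0.176, -0.0], 0.26)]
scene scoop [([0.738, 0.178, -0.001], 0.76)]
scene tape_measure [([0.726, -0.062, -0.002], 0.84), ([0.551, 0.2, -0.0], 0.43)]
```

View pics/f1.png

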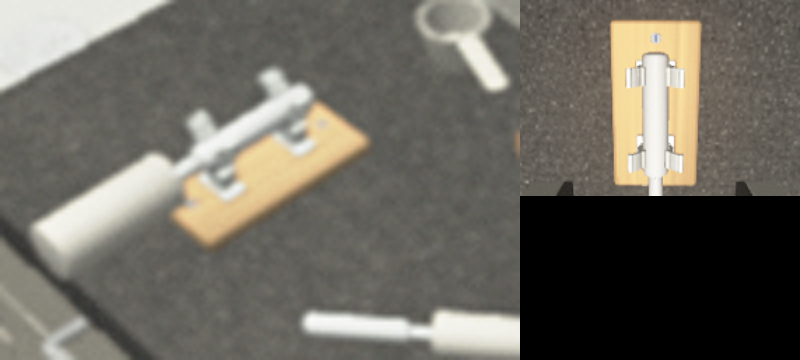

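The handle is level in both clips, which show at about (215,160) and (285,115), with the middle of the handle at (0.549, 0.200, 0.050). The head hangs free at (105,215), and the bystanders haven't moved.

```bash
python3 -c "
from plant import *
print(close_job())"
```

```text
the job is handed in; nothing more can be done
None
```

The larger white lint roller is snapped home in both clips, within about 2 mm of centred and level. Its head hangs free past the board's end; the tape measure and scoop were not touched, and the job is handed in at about 14 s of the 48 s allowed.

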